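Trip the emergency release of a locked parts drawer

ROBOT

A 7-joint arm with a two-finger parallel gripper is mounted at the origin on a cart in front of the work surface, level with it; the furniture and walls round the work are solid. World frame = base frame: x ahead of the robot, y to its left, z up, the work surface at z = 0. Lengths are in m, angles in rad, forces in N, time in s.
With the tool pointing down it reaches from about 0.4 to 0.85 m from the base axis. Payload 10.4 kg.
Tool frame: the origin (TCP) lies on the centre line of the jaws, within the pads' length; the fingertips stand manip.nose_length ahead of it and the grasp point (between the pads) lies 8 mm behind it (manip.nose_length is the distance from the TCP to the fingertips, in m); z points along the fingers, y is the direction in which the jaws open and shut (so a half turn about z gives the same grasp; the last joint's range is limited). The gripper opens to 85 mm and grips with 20 to 120 N. Pads are 22 mm wide; open, the fingers measure 114 mm over their backs; the gripper's body (76 mm by 85 mm) begins 54 mm behind the grasp point. The pads swing forward as they close: fully open they stand 13 mm farther back than shut.
Start: joints at [-1.271, 0.332, -0.065, 1.46, 0.022, 1.35, -0.088], TCP at [0.198, 0.593, 0.242] pointing down, gripper open.
Joint ranges: [-2.6, 2.6], [-0.5, 2.12], [-1.47, 1.34], [0.16, 2.42], [-1.27, 4.41], [0.06, 2.06], [-2.6, 2.6]. Speed limits (rad/s): [2.22, 2.22, 2.79, 2.79, 3.14, 3.14, 3.14].

INTERFACE

Orientations are given as a unit quaternion [w, x, y, z].
In Python, from cell import get_obs, imaging, manip, nets gives the robot as it stands.
- The arm moves only by the tool play_rows, never from a script. Its argument "targets" is a list of rows, each a list of 3 entries, a list of its own where there are three numbers: the gripper command: -1 is fully open, 1 is shut, values between are in proportion, then the shift along the tool's x, y, z in mm, then the turn about the tool's z in rad. In form: [[fingers, [x, y, z], roll], ...]. A call has exactly 10 rows; each row is the pose to reach, as a shift and turn from the pose commanded when the call began, along the tool's axes at that moment; what a row does not reach only later rows make up. A row lasts 1/8 s, in which the tool goes at most 62.5 mm and 10.7 degrees, less where a joint would pass 70% of its speed; a pose out of reach is approached as far as the arm can. A call with a gripper value outside its range is refused whole. The fingers move at their own pace and stop on an object; the grip force is fixed at half the most. Time passes only in rows, so rows that repeat a pose let the fingers close, or fill a call up. It gives the time, the measured TCP pose, the force and the opening at its end, in the units of the state.
- get_obs(): the state, without advancing time (a new reading comes with each control period).
- imaging.read_camera(name): name is "side" or "top" or "wrist"; returns a dict with "color" (480x640x3 uint8, red, green, blue), "depth" (480x640 float32, m along the optical axis (not along the pixel's ray), 0 where there is no reading), "camera_matrix" (3x3 intrinsics, pixels), "position" and "orientation" of the camera in the world; the wrist camera has in their place "tool_from_camera" (4x4, takes a point from camera to tool coordinates, whose origin is the TCP and whose axes are the flange's). Camera axes: x right, y up, looking along -z (the intrinsics and any distortion apply to the point x, -y, -z); pixel columns grow to the right and rows downward; lengths in m; the calibration is good to about 2 mm. A picture is of the moment at which its call begins: read the wrist's pose just before it.
- manip.hand_in(): hands the job in, once; it reports no verdict.
Trained networks look in a picture, given as the dict that the camera call returned (one of the last four; its "shot" number tells which), for a name from the list of things; names that differ only in an ending like _2 or _b are one class to them, and where a whole thing is asked for, a point or a joint stands for the part that bears it (a point fixed in the world has none). Each returns a list of dicts, best first, with "confidence" (0 to 1); they miss things now and then, are a little off and sometimes report something else, mostly with a low value. They report only what shows in the picture. A call takes as long as a camera call.
- nets.trace(picture, query): "mask" (480x640 bool, what is visible of it) and "centre" ([row, column] in pixels, amid what is visible of it).
- nets.tip_of(picture, query): "centre" ([row, column] in pixels: a listed point, or the origin of a listed thing).
The state is a dict: "clock": time; "q": joint angles; "dq": joint speeds; "tau": joint torques, N m; "eef_pos": TCP position; "ee_rot": TCP orientation; "wrist_force": force on the tool from outside, world axes, zero at the start; "ft_torque": the same for the moment, N m; "opening": finger opening in m.
Only numpy, scipy, OpenCV 4.12 (cv2) and the standard library are available. Lean on these libraries where they do the work, as an engineer would, in place of code of your own. Each camera call takes 0.05 s, during which the arm holds its last target. There are 200 camera calls.

TASK

The lock of the small parts drawer has a flat battery. Take the wooden dowel, pass it through the release hole in the back of the drawer unit and press the spring latch behind it, gently and no further than its stop, keeping it pressed until the drawer has sprung out. Then draw the dowel out, lay it flat on the mat or the bench and pull the drawer fully open by its handle, leaving the other things where they stand.

Things in the scene. Friction and masses are not known exactly. Their poses are not given: they have to be found in the camera images.
- dowel: round beech dowel, 10 mm thick and 140 mm long with slightly rounded ends, 15 g, lying on the green bench mat (2 mm thick, 236 by 278 mm). Origin at its middle on its axis; its x axis runs along it. Both ends are alike.
- cabinet: grey sheet-steel drawer unit fixed to the bench, 176 mm deep (x), 150 mm wide (y), 90 mm high, with one wooden-fronted drawer. Origin at the centre of its underside, z up; x points out of its flat back plate, which is 88 mm from the origin; the front rim is at 88 mm along -x.
- release_hole (a point): centre of the round release hole on the outer face of the back plate, 46 mm above the bench, 25 mm off the middle of the back; axes as the cabinet's. 12 mm wide with a 2 mm countersink and a thin brass eyelet; it runs level, along the cabinet's -x, through the 6 mm plate and opens into the hollow lock space.
- latch_place (a point): point of the cabinet on the hole's axis 20 mm in from the outer face. Within 3.5 mm of it along x (each unit differs) stands the latch's steel tail, 18 mm wide, 24 mm high. It gives way along -x against a spring, about 4 N at first, 6 to 11 N later; after 7 to 8 mm of travel the drawer is freed, after 9 mm comes a hard stop. Over 20 N bends it.
- drawer (a joint): drawer travel in m: grows as it slides out along the cabinet's -x; 0.090 fully open. Latched it stands at 0.000 to 0.008 and cannot be pulled out. Once freed, a damped spring pushes it out to about 0.022 in half a second; beyond that it moves against a damper only (about 7 N at 0.05 m/s) and stays where it is left.
- drawer_handle (a point): middle of the drawer's steel bar handle, moving with the drawer: a level bar 10 mm thick, 80 mm long along the cabinet's y, on two posts 64 mm apart, 66 mm above the bench, its axis 32 mm in front of the drawer front (27 mm of free space behind it). Axes as the cabinet's; the drawer opens along -x.
- cup: small black cup with a clear press lid, 26 mm wide and high; a bystander. Origin at the centre of its underside.
- loupe: black flared eye loupe, 36 mm wide, 39 mm high, standing on the bench; a bystander. Origin at the centre of its underside.
- ring_blank: brass case ring, 30 mm wide, 19 mm high, on the mat; a bystander. Origin at the centre of its underside.

How it is judged:
On the way, in this order (a step that is already met when the one before it is completed fails the run):
1. the dowel, passed through the release hole, bears on the latch (contact force between dowel and latch_c0 above 1 N), for 0.05 s.
2. the drawer has sprung out while the dowel keeps the latch pressed (value of joint drawer above 0.015 m and contact force between dowel and latch_c0 above 1 N), for 0.1 s.
At the end, for the whole second after the job is handed in: The drawer stands open by at least 80 of its 90 mm; the dowel lies flat and at rest on the mat or the bench (its middle less than 14 mm above the bench, its axis within 0.12 rad of level) (value of joint drawer above 0.08 m and height (world z) of dowel below 0.014 m and angle between dowel's own x axis and vertical above 1.45 rad and linear speed of dowel below 0.02 m/s); the robot touches nothing.
It fails at once if the dowel presses the latch with more than 20 N (contact force between dowel and latch_c0 above 20 N).
It fails at once if the dowel presses on the drawer unit itself with more than 20 N (contact force between dowel and cabinet above 20 N).
It fails at once if a bystander is moved by more than 20 mm or tipped over (distance of any of cup, loupe, ring_blank from where it was at the start of the episode above 0.02 m or angle between any of cup, loupe, ring_blank's own z axis and vertical above 0.5 rad).
It also fails if it takes over 72 s, if anything falls off the work surface, if the arm or the gripper's body presses on something with over 40 N, if the wrist force passes 120 N, or if a joint passes its speed limit or range.

## Working session

There is one attempt and no reset: what is moved stays moved. The work goes in short steps, Python scripts to look and compute and a tool call to move; the robot and the scene stay as the last step left them, time stands still between calls to the robot, and variables do not carry over. Pictures are saved under pics/ and viewed, about 8 in all and at most 12, crops included, and the job is handed in when it is done.

Besides the shell and the picture viewer there is one more tool, called as name(argument=value, ...) on one line, values as JSON. play_rows: Moves the arm, as the interface text tells. Its arguments: {"type":"object","properties":{"targets":{"type":"array","items":{"type":"array"}}},"required":["targets"]}

```bash
mkdir -p pics; ls; cat > h.py <<'E'
import numpy as np, cv2
from scipy.spatial.transform import Rotation as R
from cell import get_obs, imaging, manip, nets
def rot(q): return R.from_quat([q[1],q[2],q[3],q[0]]).as_matrix()
def shot(name):
    o=get_obs(); p=imaging.read_camera(name)
    if name=="wrist":
        T=np.eye(4);T[:3,:3]=rot(o["ee_rot"]);T[:3,3]=o["eef_pos"]; T=T@np.array(p["tool_from_camera"])
    else:
        T=np.eye(4);T[:3,:3]=rot(p["orientation"]);T[:3,3]=p["position"]
    p["T"]=T; return p
def ray(p,rc):
    K=np.array(p["camera_matrix"]); d=np.linalg.inv(K)@[rc[1],rc[0],1.]; d=np.array([d[0],-d[1],-d[2]])
    return p["T"][:3,3], p["T"][:3,:3]@d
def at_z(p,rc,z):
    o,d=ray(p,rc); return o+d*(z-o[2])/d[2]
def dep(p,rc):
    o,d=ray(p,rc); r,c=int(round(rc[0])),int(round(rc[1])); w=p["depth"][max(0,r-1):r+2,max(0,c-1):c+2]; w=w[w>0]
    return o+d*np.median(w) if len(w) else None
def save(p,n,crop=None):
    im=p["color"][:,:,::-1]
    if crop: a,b,c,d,s=crop; im=cv2.resize(im[a:b,c:d],None,fx=s,fy=s)
    cv2.imwrite("pics/"+n+".png",im)
def cloud(p,m):
    r,c=np.nonzero(m&(p["depth"]>0)); K=np.array(p["camera_matrix"]); z=p["depth"][r,c]
    d=np.linalg.inv(K)@np.vstack([c,r,np.ones(len(r))]); d=np.vstack([d[0],-d[1],-d[2]])*z
    return (p["T"][:3,:3]@d).T+p["T"][:3,3]
E
python3 - <<'E'
from h import *
np.set_printoptions(precision=4,suppress=True)
o=get_obs(); print(o); print(manip.nose_length)
for n in ["top","side"]:
    p=shot(n); save(p,n); print(n,p["T"],p["camera_matrix"][0],[k for k in p])
    for t in ["dowel","cabinet","cup","loupe","ring_blank","drawer"]:
        for m in nets.trace(p,t)[:1]:
            c=cloud(p,m["mask"]); print(t,m["confidence"],m["centre"],m["mask"].sum(),np.median(c,0) if len(c) else None)
    for t in ["dowel","cabinet","release_hole","latch_place","drawer_handle","cup","loupe","ring_blank"]:
        for m in nets.tip_of(p,t)[:2]: print("tip",t,m["confidence"],m["centre"],dep(p,m["centre"]))
E
```

```text
pics
{'clock': 0.0, 'q': array([-1.2706,  0.3329, -0.0647,  1.461 ,  0.0216,  1.3499, -0.0885]), 'dq': array([ 0.0014,  0.0003,  0.0002, -0.0007,  0.0011, -0.0002, -0.0006]), 'tau': array([ -0.0013, -62.5432,   0.0483, -39.1617,   0.0162,   0.0096,
         0.    ]), 'eef_pos': array([0.1982, 0.5924, 0.2415]), 'ee_rot': array([-0.0001,  0.1607,  0.987 , -0.0007]), 'wrist_force': array([-0.5449,  0.3479,  0.2444]), 'ft_torque': array([ 0.012 , -0.0101,  0.0197]), 'opening': 0.08530860160339067}
0.011
top [[-0.0166  0.9956 -0.0925  0.4262]
 [-0.9999 -0.0164  0.0031  0.0503]
 [ 0.0016  0.0926  0.9957  1.2661]
 [ 0.      0.      0.      1.    ]] [513.1184   0.     325.5001] ['color', 'depth', 'camera_matrix', 'position', 'orientation', 'shot', 'T']
dowel 0.66 [292.3, 237.7] 228 [0.4126 0.2615 0.0112]
cabinet 0.77 [243.7, 400.1] 5381 [ 0.5197 -0.1231  0.0905]
cup 0.43 [178.4, 414.4] 114 [ 0.6908 -0.1725  0.0256]
loupe 0.75 [181.9, 451.4] 216 [ 0.6762 -0.2724  0.02  ]
ring_blank 0.71 [292.4, 237.3] 302 [0.4148 0.2615 0.0101]
drawer 0.75 [254.0, 352.3] 238 [ 0.5063 -0.0178  0.0702]
tip dowe
[... 736 characters left out ...]
3 0.2594 0.0089]
cabinet 0.81 [289.4, 304.0] 9499 [ 0.5239 -0.2123  0.0889]
cup 0.61 [312.2, 411.5] 286 [ 0.6926 -0.1822  0.0191]
loupe 0.69 [343.6, 412.8] 624 [ 0.6743 -0.2749  0.027 ]
ring_blank 0.48 [188.7, 267.5] 124 [0.4482 0.3873 0.0141]
tip dowel 0.79 [214.9, 252.4] [0.4179 0.2586 0.0041]
tip cabinet 0.57 [307.9, 306.1] [ 0.5241 -0.2182  0.0594]
tip release_hole 0.61 [316.6, 295.5] [ 0.5079 -0.2184  0.0445]
tip latch_place 0.96 [310.6, 290.2] [ 0.5002 -0.2195  0.0563]
tip cup 0.7 [317.2, 410.1] [ 0.6913 -0.1853  0.0135]
tip cup 0.61 [309.9, 287.4] [ 0.496  -0.2205  0.0584]
tip loupe 0.62 [356.0, 408.6] [ 0.6693 -0.2814  0.0127]
tip ring_blank 0.69 [190.9, 269.5] [0.4547 0.387  0.012 ]
```

View pics/top.png

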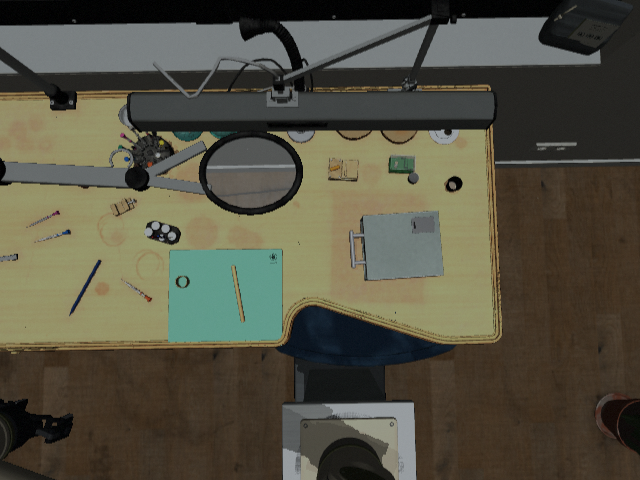

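View pics/side.png

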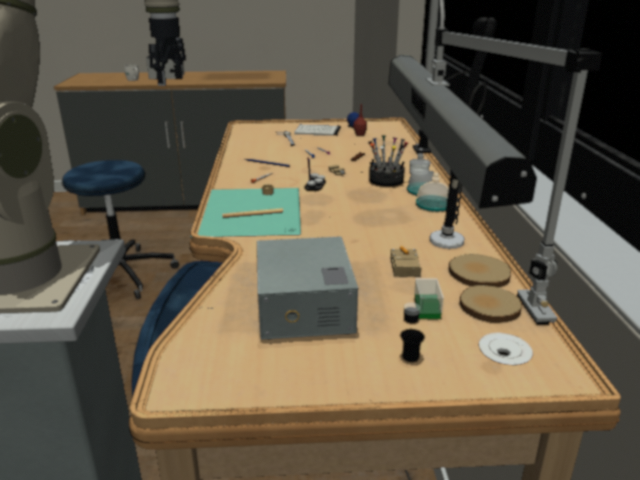

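```bash
python3 - <<'E'
from h import *
np.set_printoptions(precision=4,suppress=True)
p=shot("top")
m=[x for x in nets.trace(p,"dowel")][0]["mask"]; c=cloud(p,m); 
r,cc=np.nonzero(m); q=np.array([at_z(p,(a,b),0.007) for a,b in zip(r,cc)])
mu=q[:,:2].mean(0); u,s,v=np.linalg.svd(q[:,:2]-mu); t=(q[:,:2]-mu)@v[0]; print("dowel",mu,v[0],t.min(),t.max(), mu+v[0]*(t.min()+t.max())/2)
m=nets.trace(p,"cabinet")[0]["mask"]; c=cloud(p,m); c=c[(c[:,2]>.083)&(c[:,2]<.097)]
rect=cv2.minAreaRect(c[:,:2].astype(np.float32)*1000); print("cab top",rect,cv2.boxPoints(rect),c[:,2].mean())
m=nets.trace(p,"drawer")[0]["mask"]; c=cloud(p,m); c=c[abs(c[:,2]-.068)<.01]; print("handle",c.min(0),c.max(0),cv2.fitLine(c[:,:2].astype(np.float32),2,0,.01,.01).T)
p=shot("side")
m=nets.trace(p,"cabinet")[0]["mask"]; c=cloud(p,m); c=c[(c[:,2]>.015)&(c[:,2]<.08)&(c[:,1]<-.19)]
print("back",cv2.fitLine(c[:,:2].astype(np.float32),2,0,.01,.01).T,c.min(0),c.max(0))
save(p,"side_crop",(250,380,200,360,5))
E
```

```text
Traceback (most recent call last):
IndexError: list index out of range
```

The top view shows the dowel on the mat from about (row 265, col 234) to (321, 243), the ring at (282, 182), the cabinet at (246, 402) and its handle at (250, 353). The loupe is at (184, 453) and the cup at (178, 413). In the side view the release hole is at (316, 292), with the cup and loupe clear to the right.

```bash
python3 - <<'E'
from h import *
np.set_printoptions(precision=4,suppress=True)
def tr(p,n):
    x=nets.trace(p,n); return x[0]["mask"] if x else None
for i in range(3):
    p=shot("top"); m=tr(p,"dowel")
    if m is not None: break
if m is not None:
    r,cc=np.nonzero(m); q=np.array([at_z(p,(a,b),0.01) for a,b in zip(r,cc)])
    mu=q[:,:2].mean(0); u,s,v=np.linalg.svd(q[:,:2]-mu,full_matrices=False); t=(q[:,:2]-mu)@v[0]; print("dowel",mu,v[0],t.min(),t.max(), mu+v[0]*(t.min()+t.max())/2)
print("ends by eye",at_z(p,(265,234),.01),at_z(p,(321,243),.01),"edge",at_z(p,(250,493),0))
m=tr(p,"cabinet"); c=cloud(p,m); c=c[(c[:,2]>.083)&(c[:,2]<.097)]
rect=cv2.minAreaRect(c[:,:2].astype(np.float32)*1000); print("cab top",rect,cv2.boxPoints(rect))
m=tr(p,"drawer")
if m is not None: c=cloud(p,m); c=c[abs(c[:,2]-.068)<.01]; print("handle",c.min(0),c.max(0))
p=shot("side")
m=tr(p,"cabinet"); c=cloud(p,m); c=c[(c[:,2]>.015)&(c[:,2]<.08)&(c[:,1]<-.19)]
print("back",cv2.fitLine(c[:,:2].astype(np.float32),2,0,.01,.01).T,c.min(0),c.max(0))
print("hole eye",dep(p,(316,292)),at_z(p,(316,292),.046), nets.tip_of(p,"release_hole"))
save(p,"side_crop",(250,380,200,360,5))
E
```

```text
dowel [0.422  0.2637] [-0.9836 -0.1804] -0.06246845187949874 0.07143583487893533 [0.4176 0.2629]
ends by eye [0.4856 0.2713 0.01  ] [0.3496 0.2495 0.01  ] edge [ 0.5126 -0.3677  0.    ]
cab top ((521.3257446289062, -130.29217529296875), (149.9026336669922, 176.4040985107422), 2.9360427856445312) [[ 441.955   -46.045 ]
 [ 450.9906 -222.2175]
 [ 600.6965 -214.5393]
 [ 591.6609  -38.3668]]
handle [ 0.4735 -0.0423  0.0637] [ 0.5555 -0.0088  0.077 ]
back [[ 0.9988  0.0484  0.5264 -0.218 ]] [ 0.4517 -0.2245  0.0151] [ 0.6015 -0.1983  0.08  ]
hole eye [ 0.5026 -0.1644  0.0093] [ 0.5027 -0.2186  0.046 ] [{'centre': [314.6, 293.8], 'confidence': 0.78}]
```

play_rows(targets=[[-1,[-60,-60,0],0],[-1,[-110,-120,0],0],[-1,[-150,-180,0],0],[-1,[-180,-230,0],0],[-1,[-200,-270,0],0],[-1,[-200,-270,0],0],[-1,[-200,-270,0],0],[-1,[-200,-270,0],0],[-1,[-200,-270,0],0],[-1,[-200,-270,0],0]])

```text
clock: 3.2
eef_pos: [0.302, 0.2738, 0.2421]
ee_rot: [-0.0, 0.16, 0.987, -0.0]
wrist_force: [0.2, 0.3, -0.6]
opening: 0.0852
```

play_rows(targets=[[-1,[-40,10,30],-0.15],[-1,[-80,20,60],-0.3],[-1,[-113,26,90],-0.45],[-1,[-113,26,110],-0.49],[-1,[-113,26,110],-0.49],[-1,[-113,26,110],-0.49],[-1,[-113,26,110],-0.49],[-1,[-113,26,110],-0.49],[-1,[-113,26,110],-0.49],[-1,[-113,26,110],-0.49]])

```text
clock: 4.45
eef_pos: [0.4177, 0.2621, 0.1325]
ee_rot: [0.0, -0.083, 0.997, 0.0]
wrist_force: [-1.0, 1.3, 0.1]
opening: 0.0858
```

```bash
cat > dw.py <<'E'
from h import *
np.set_printoptions(precision=4,suppress=True)
o=get_obs(); p=shot("wrist"); save(p,"w1"); print(o["eef_pos"],o["q"])
for x in nets.trace(p,"dowel")[:2]:
    m=x["mask"]; print(x["confidence"],m.sum())
    r,cc=np.nonzero(m); q=np.array([at_z(p,(a,b),0.008) for a,b in zip(r,cc)])
    mu=q[:,:2].mean(0); u,s,v=np.linalg.svd(q[:,:2]-mu,full_matrices=False); t=(q[:,:2]-mu)@v[0]; c=mu+v[0]*(t.min()+t.max())/2
    Rm=rot(o["ee_rot"]); d=np.r_[c-o["eef_pos"][:2],0]; print("dowel",c,v[0],np.ptp(t),"tool shift",Rm.T@d,"dir in tool",Rm.T@np.r_[v[0],0])
print(p["tool_from_camera"])
E
python3 dw.py
```

```text
[0.4177 0.2621 0.1325] [-0.8947  0.1349  0.2598  1.9502 -0.0397  1.0611  1.1203]
0.65 2555
dowel [0.4169 0.2632] [0.9841 0.1776] 0.14134354726946508 tool shift [0.0006 0.0012 0.    ] dir in tool [-0.9999  0.0113  0.0002]
[[ 0.0005  0.9661  0.258   0.0662]
 [ 1.     -0.0007  0.0004 -0.0002]
 [ 0.0006  0.258  -0.9661 -0.1319]
 [ 0.      0.      0.      1.    ]]
```

View pics/w1.png

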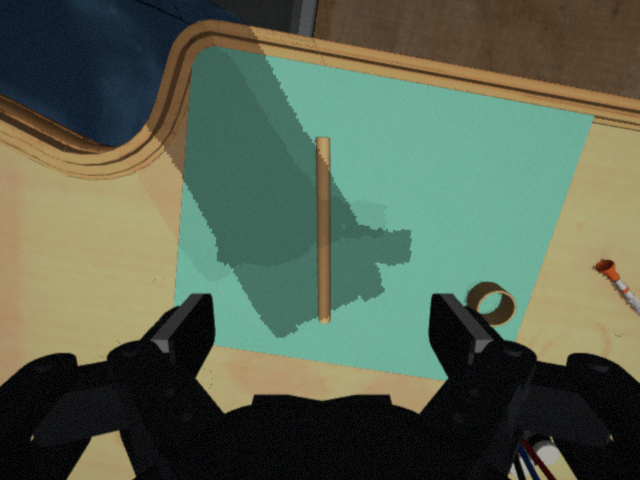

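The wrist view shows the dowel upright at column 323, rows 138–322, centred between the jaws, with the ring clear at (300, 492). Next I grasp it.

play_rows(targets=[[-1,[0,1,40],0],[-1,[0,1,80],0],[-1,[0,1,105],0],[-1,[0,1,117],0],[-1,[0,1,117],0],[0.3,[0,1,117],0],[1,[0,1,117],0],[1,[0,1,117],0],[1,[0,1,117],0],[1,[0,1,117],0]])

```text
clock: 5.8
eef_pos: [0.4176, 0.2632, 0.0157]
ee_rot: [0.0, -0.084, 0.997, 0.0]
wrist_force: [-1.9, -1.2, 5.5]
opening: 0.0069
```

```bash
python3 - <<'E'
from h import *
np.set_printoptions(precision=4,suppress=True)
o=get_obs(); print(o["eef_pos"],o["opening"],o["wrist_force"])
p=shot("side"); print(nets.tip_of(p,"release_hole"))
save(p,"sidec",(280,350,250,370,6))
g=p["color"][300:335,275:310].astype(int); print((g[:,:,0]-g[:,:,2])[::1,::1].max())
w=np.clip((g[:,:,0]-g[:,:,2])-5,0,None); w[w<12]=0
rr,cc=np.mgrid[300:335,275:310]; print("brass centroid",(w*rr).sum()/w.sum(),(w*cc).sum()/w.sum(),(w>0).sum(), rr[w>0].min(),rr[w>0].max(),cc[w>0].min(),cc[w>0].max())
E
```

```text
[0.4176 0.2632 0.0157] 0.006889099185451875 [-1.8742 -1.1763  5.4713]
[{'centre': [313.8, 292.3], 'confidence': 0.57}]
47
brass centroid 314.96732627703636 291.7100782328578 96 310 322 285 299
```

View pics/sidec.png

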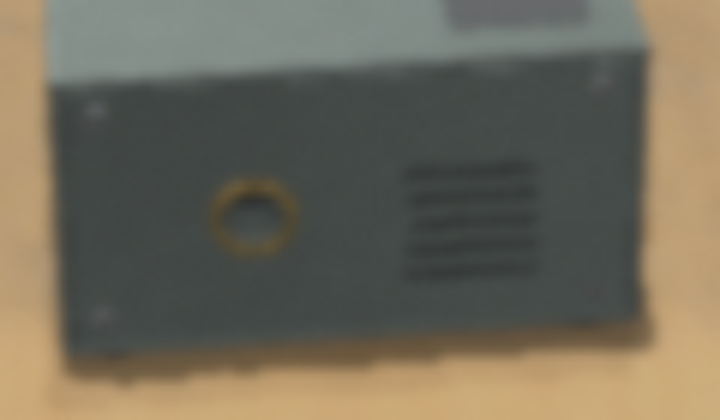

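The crop shows the brass eyelet centred at crop (254, 216), which is row 316, col 292.3. The opening reads 6.9 mm, less than the 10 mm dowel, so I lift and check the grip.

play_rows(targets=[[1,[0,0,-10],0],[1,[0,0,-30],0],[1,[0,0,-60],0],[1,[0,0,-90],0],[1,[0,0,-110],0],[1,[0,0,-120],0],[1,[0,0,-120],0],[1,[0,0,-120],0],[1,[0,0,-120],0],[1,[0,0,-120],0]])

```text
clock: 7.15
eef_pos: [0.4173, 0.2629, 0.1348]
ee_rot: [-0.0, -0.083, 0.997, -0.0]
wrist_force: [-0.8, -0.6, -0.8]
opening: 0.0071
```

```bash
cat > grip.py <<'E'
import sys
from h import *
np.set_printoptions(precision=4,suppress=True)
o=get_obs(); p=shot("wrist"); save(p,sys.argv[1]); print(o["eef_pos"],o["q"],o["opening"],o["wrist_force"])
A=np.array(p["tool_from_camera"])
for x in nets.trace(p,"dowel")[:1]:
    m=cv2.erode(x["mask"].astype(np.uint8),np.ones((3,3)))>0; print(x["confidence"],m.sum())
    c=cloud(p,m); t=(rot(o["ee_rot"]).T@(c-o["eef_pos"]).T).T   # tool coords
    med=np.median(t[:,2]); t=t[abs(t[:,2]-med)<.02]
    b=np.linspace(t[:,0].min(),t[:,0].max(),9)
    for i in range(8):
        k=(t[:,0]>=b[i])&(t[:,0]<=b[i+1])
        if k.sum()>5: print("x %.1f y %.1f z %.1f n %d"%(*(1e3*np.median(t[k],0)),k.sum()))
    print("xrange",t[:,0].min(),t[:,0].max())
E
python3 grip.py w2
```

```text
[0.4173 0.2629 0.1348] [-0.9003  0.133   0.2638  1.9469 -0.0394  1.0675  1.1183] 0.007053267409800205 [-0.8496 -0.574  -0.8384]
0.71 5438
x -36.9 y -0.0 z 4.2 n 495
x -23.1 y -0.4 z 3.9 n 502
x -8.7 y -0.0 z 3.8 n 447
x 6.1 y -0.0 z 3.8 n 490
x 20.4 y -0.5 z 4.2 n 754
x 34.9 y -0.5 z 4.2 n 839
x 49.5 y -0.5 z 4.2 n 905
x 63.9 y -0.5 z 4.2 n 978
xrange -0.044654698938143465 0.07099353757533584
```

View pics/w2.png

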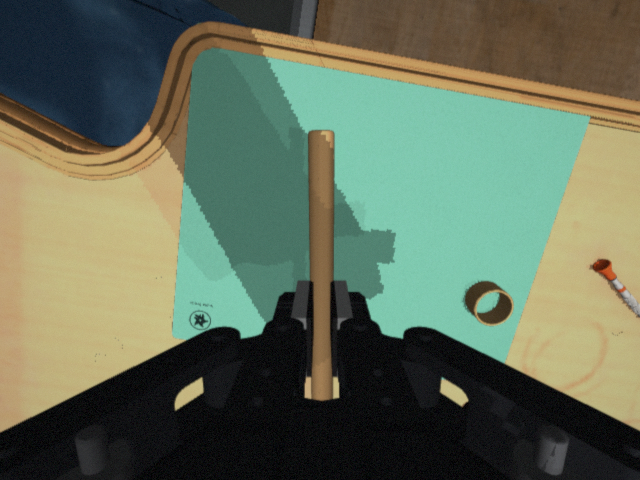

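The dowel is held level and centred: its tip is 71 mm ahead of the TCP and its axis about 9 mm past it. Next I carry it over behind the cabinet.

play_rows(targets=[[1,[0,-40,-30],0.12],[1,[0,-90,-45],0.3],[1,[1,-145,-45],0.48],[1,[2,-200,-45],0.66],[1,[3,-255,-45],0.84],[1,[4,-310,-45],1.02],[1,[4,-365,-45],1.2],[1,[5,-420,-45],1.38],[1,[5,-475,-45],1.54],[1,[6,-520,-45],1.686]])

```text
clock: 8.5
eef_pos: [0.4982, -0.2529, 0.1804]
ee_rot: [0.0, 0.69, 0.723, -0.0]
wrist_force: [0.9, 1.0, -0.4]
opening: 0.0072
```

```bash
python3 - <<'E'
from h import *
np.set_printoptions(precision=4,suppress=True)
o=get_obs(); Rm=rot(o["ee_rot"]); print(o["eef_pos"],o["q"],Rm[:,0])
print("yaw deg",np.degrees(np.arctan2(Rm[1,0],Rm[0,0])))
print("to pre tool", 1e3*Rm.T@(np.array([.5062,-.302,.055])-o["eef_pos"]))
E
```

```text
[ 0.4982 -0.2529  0.1804] [-0.3007  0.2871  0.8161  1.7578 -0.2237  1.1923  0.6248] [-0.0465  0.9989 -0.0005]
yaw deg 92.66265326418316
to pre tool [-49.4043   5.6435 125.4074]
```

play_rows(targets=[[1,[-30,3,0],0],[1,[-55,5.5,20],0],[1,[-55,5.5,60],0],[1,[-55,5.5,95],0],[1,[-55,5.5,115],0],[1,[-55,5.5,125],0],[1,[-55,5.5,125],0],[1,[-55,5.5,125],0],[1,[-55,5.5,125],0],[1,[-55,5.5,125],0]])

```text
clock: 9.75
eef_pos: [0.5068, -0.3054, 0.0558]
ee_rot: [0.0, 0.688, 0.725, 0.0]
wrist_force: [-0.6, -0.1, -0.9]
opening: 0.0071
```

```bash
python3 - <<'E'
from h import *
np.set_printoptions(precision=4,suppress=True)
o=get_obs(); Rm=rot(o["ee_rot"]); print(o["eef_pos"],Rm[:,0],o["wrist_force"],o["opening"])
print("hole in tool", 1e3*Rm.T@(np.array([.502,-.219,.046])-o["eef_pos"]))
p=shot("wrist"); save(p,"w3",(0,300,150,490,2))
q=shot("side"); save(q,"s3",(230,380,220,380,4))
im=np.hstack([cv2.resize(cv2.imread("pics/w3.png"),(500,440)),cv2.resize(cv2.imread("pics/s3.png"),(300,281)).repeat(1,0)[:281]]) if 0 else None
a=cv2.resize(cv2.imread("pics/w3.png"),(400,353)); b=cv2.resize(cv2.imread("pics/s3.png"),(400,375)); b=b[:353]; cv2.imwrite("pics/c3.png",np.hstack([a,b]))
# seam of cabinet back edge + dowel in tool coords
m=nets.trace(p,"dowel")
if m:
    c=cloud(p,m[0]["mask"]); t=(Rm.T@(c-o["eef_pos"]).T).T*1e3; t=t[abs(t[:,2]-4)<8]; 
    for lo in (20,35,50,60): k=(t[:,0]>lo)&(t[:,0]<lo+10); print(lo,np.median(t[k],0) if k.any() else 0)
    print("tip",t[:,0].max())
m=nets.trace(p,"cabinet")
if m:
    c=cloud(p,m[0]["mask"]); t=(Rm.T@(c-o["eef_pos"]).T).T*1e3; k=abs(t[:,2]+35)<6; print("cab top min x",t[k].min(0),t[k].max(0))
E
```

```text
[ 0.5068 -0.3054  0.0558] [-0.052   0.9986 -0.    ] [-0.6486 -0.0526 -0.9207] 0.007087130619871793
hole in tool [86.5034 -0.2786  9.7644]
20 [25.0885 -1.1629  4.284 ]
35 [40.0656 -1.1665  4.4502]
50 [55.0967 -0.8058  4.2922]
60 [64.8503 -0.8131  4.349 ]
tip 69.8722117080723
cab top min x [ 85.3443 -51.7886 -37.2407] [ 98.7533  81.8225 -29.0052]
```

View pics/c3.png

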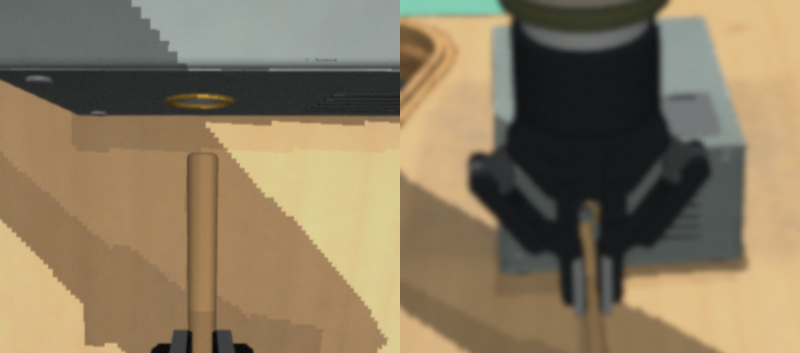

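The wrist view shows the eyelet at about (86, 320) full frame and the dowel tip just before it at col 322. Now I measure the hole and the dowel precisely in this picture.

```bash
python3 - <<'E'
from h import *
np.set_printoptions(precision=4,suppress=True)
o=get_obs(); p=shot("wrist"); A=np.array(p["tool_from_camera"]); K=np.array(p["camera_matrix"])
g=p["color"][75:100,280:362].astype(int); w=(g[:,:,0]-g[:,:,2])>25
# keep brass component
n,l,s,c=cv2.connectedComponentsWithStats(w.astype(np.uint8)); print(s,c)
print(nets.tip_of(p,"release_hole"))
def onx(rc,x):
    d=np.linalg.inv(K)@[rc[1],rc[0],1.]; d=A[:3,:3]@np.array([d[0],-d[1],-d[2]]); o_=A[:3,3]; return 1e3*(o_+d*(x-o_[0])/d[0])
i=1+np.argmax(s[1:,4]); b=s[i]; rc=(75+b[1]+(b[3]-1)/2,280+b[0]+(b[2]-1)/2); print(rc,onx(rc,.0862),onx((75+c[i][1],280+c[i][0]),.0862))
# dowel tip edge columns at rows near tip & project at axis depth z
def onz(rc,z):
    d=np.linalg.inv(K)@[rc[1],rc[0],1.]; d=A[:3,:3]@np.array([d[0],-d[1],-d[2]]); o_=A[:3,3]; return 1e3*(o_+d*(z-o_[2])/d[2])
m=nets.trace(p,"dowel")[0]["mask"]
for r in range(135,290,20):
    k=np.nonzero(m[r])[0]; 
    if len(k): print(r,k.min(),k.max(),onz((r,(k.min()+k.max())/2),.009))
k=np.nonzero(m.any(1))[0]; print("tip row",k.min(),onz((k.min(),321),.007))
E
```

```text
[[   0    0   82   23 1334]
 [  11    4   59   14  552]
 [   0   23   82    2  164]] [[40.566  11.1754]
 [40.3406 10.5761]
 [40.5    23.5   ]]
[{'centre': [84.0, 320.8], 'confidence': 0.9}]
(np.float64(85.5), np.float64(320.0)) [86.2    -1.5638 13.7581] [86.2    -1.4355 13.9381]
135 309 335 [68.1403 -0.8008  9.    ]
155 309 334 [60.7853 -0.9852  9.    ]
175 309 334 [53.221  -0.9805  9.    ]
195 309 334 [45.4382 -0.9756  9.    ]
215 309 334 [37.4272 -0.9706  9.    ]
235 310 333 [29.1778 -0.9655  9.    ]
255 310 333 [20.6794 -0.9602  9.    ]
275 310 333 [11.9203 -0.9548  9.    ]
tip row 130 [69.872 -1.178  7.   ]
```

play_rows(targets=[[1,[4,-0.5,0.6],0],[1,[8,-0.5,0.6],0],[1,[11,-0.5,0.6],0],[1,[13,-0.5,0.6],0],[1,[14,-0.5,0.6],0],[1,[15,-0.5,0.6],0],[1,[16,-0.5,0.6],0],[1,[17,-0.5,0.6],0],[1,[18,-0.5,0.6],0],[1,[18,-0.5,0.6],0]])

```text
clock: 11.35
eef_pos: [0.5051, -0.2873, 0.0546]
ee_rot: [-0.0, 0.688, 0.725, 0.0]
wrist_force: [-0.4, -0.7, 0.1]
opening: 0.0072
```

play_rows(targets=[[1,[1,0,0],0],[1,[2,0,0],0],[1,[3,0,0],0],[1,[4,0,0],0],[1,[5,0,0],0],[1,[6,0,0],0],[1,[7,0,0],0],[1,[8,0,0],0],[1,[9,0,0],0],[1,[9,0,0],0]])

```text
clock: 12.6
eef_pos: [0.5046, -0.2783, 0.0547]
ee_rot: [-0.0, 0.688, 0.725, 0.0]
wrist_force: [0.6, 0.6, 0.5]
opening: 0.0069
```

```bash
python3 grip.py w4; python3 -c "
from h import *
p=shot('wrist'); save(p,'w4b',(0,300,150,490,1.7))"
```

```text
[ 0.5046 -0.2783  0.0547] [-0.1687  0.4964  0.7386  1.8198 -0.3968  0.9789  0.7882] 0.006918623661513924 [0.6451 0.6331 0.5197]
0.9 4484
x -38.7 y -0.7 z 4.1 n 463
x -26.6 y -0.7 z 4.0 n 446
x -14.1 y -0.7 z 3.9 n 402
x -0.9 y -0.7 z 3.8 n 393
x 12.8 y -0.8 z 4.0 n 544
x 24.4 y -0.8 z 4.2 n 668
x 37.3 y -1.2 z 4.2 n 746
x 49.8 y -1.2 z 4.2 n 804
xrange -0.045162735061915815 0.05596484026070028
```

View pics/w4b.png

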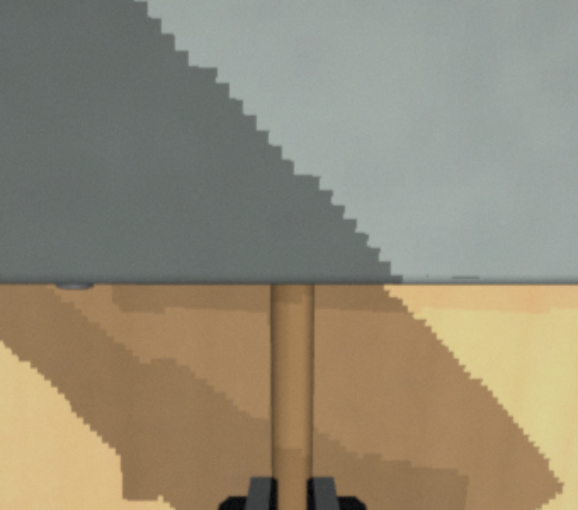

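The dowel (col ~293 in the crop) now passes under the cabinet's back edge, about 12 mm in, and no force is felt. I go on slowly towards the latch.

play_rows(targets=[[1,[0.8,0,0],0],[1,[1.6,0,0],0],[1,[2.4,0,0],0],[1,[3.2,0,0],0],[1,[4,0,0],0],[1,[4.8,0,0],0],[1,[5.6,0,0],0],[1,[6.4,0,0],0],[1,[7,0,0],0],[1,[7,0,0],0]])

```text
clock: 14.0
eef_pos: [0.5042, -0.2713, 0.0547]
ee_rot: [-0.0, 0.688, 0.725, 0.0]
wrist_force: [0.7, 0.7, 0.1]
opening: 0.007
```

play_rows(targets=[[1,[0.4,0,0],0],[1,[0.8,0,0],0],[1,[1.2,0,0],0],[1,[1.6,0,0],0],[1,[2,0,0],0],[1,[2.4,0,0],0],[1,[2.8,0,0],0],[1,[3,0,0],0],[1,[3,0,0],0],[1,[3,0,0],0]])

```text
clock: 15.25
eef_pos: [0.5041, -0.2698, 0.055]
ee_rot: [0.001, 0.689, 0.725, -0.0]
wrist_force: [0.7, -6.7, 0.3]
opening: 0.0071
```

play_rows(targets=[[1,[0.4,0,0],0],[1,[0.8,0,0],0],[1,[1.2,0,0],0],[1,[1.6,0,0],0],[1,[2,0,0],0],[1,[2.4,0,0],0],[1,[2.8,0,0],0],[1,[3,0,0],0],[1,[3,0,0],0],[1,[3,0,0],0]])

```text
clock: 16.5
eef_pos: [0.5039, -0.2671, 0.0551]
ee_rot: [0.001, 0.689, 0.725, -0.001]
wrist_force: [1.1, -7.9, -0.6]
opening: 0.0073
```

play_rows(targets=[[1,[0.3,0,0],0],[1,[0.6,0,0],0],[1,[0.9,0,0],0],[1,[1.2,0,0],0],[1,[1.5,0,0],0],[1,[1.8,0,0],0],[1,[2,0,0],0],[1,[2,0,0],0],[1,[2,0,0],0],[1,[2,0,0],0]])

```text
clock: 17.75
eef_pos: [0.5038, -0.2653, 0.0552]
ee_rot: [0.001, 0.689, 0.725, -0.001]
wrist_force: [-0.1, -7.8, -1.1]
opening: 0.0071
```

```bash
cat > st.py <<'E'
from h import *
np.set_printoptions(precision=4,suppress=True)
o=get_obs(); print(o["eef_pos"],o["wrist_force"],o["opening"])
p=shot("top")
for m in nets.tip_of(p,"drawer_handle")[:1]: print("handle",m, at_z(p,m["centre"],.066))
for m in nets.trace(p,"drawer")[:1]:
    c=cloud(p,m["mask"]); c=c[(c[:,2]>.058)&(c[:,2]<.08)]; print(np.percentile(c,[2,50,98],axis=0))
p=shot("wrist"); m=nets.trace(p,"dowel")
if m:
    r=np.nonzero(m[0]["mask"].any(1))[0]; print("dowel rows",r.min(),r.max())
E
python3 st.py
```

```text
[ 0.5038 -0.2653  0.0552] [-0.1396 -7.7738 -1.1122] 0.007051581081807841
handle {'centre': [246.0, 350.1], 'confidence': 0.84} [ 0.5231 -0.0109  0.066 ]
dowel rows 216 400
```

play_rows(targets=[[1,[0.3,0,0],0],[1,[0.6,0,0],0],[1,[0.9,0,0],0],[1,[1.2,0,0],0],[1,[1.5,0,0],0],[1,[1.5,0,0],0],[1,[1.5,0,0],0],[1,[1.5,0,0],0],[1,[1.5,0,0],0],[1,[1.5,0,0],0]])

```text
clock: 19.25
eef_pos: [0.5037, -0.2637, 0.0551]
ee_rot: [0.001, 0.689, 0.725, -0.001]
wrist_force: [1.0, -8.2, 0.5]
opening: 0.0073
```

```bash
python3 st.py
```

```text
[ 0.5037 -0.2637  0.0551] [ 0.9602 -8.2238  0.5311] 0.007276441723572507
handle {'centre': [246.0, 342.7], 'confidence': 0.97} [0.5233 0.0065 0.066 ]
[[ 0.4682 -0.0324  0.062 ]
 [ 0.515  -0.0007  0.0704]
 [ 0.5686  0.0084  0.0784]]
dowel rows 222 400
```

The drawer has sprung out: the handle moved about 17 mm and the force is steady at 8 N. I hold it for one more second, then check.

play_rows(targets=[[1,[0,0,0],0],[1,[0,0,0],0],[1,[0,0,0],0],[1,[0,0,0],0],[1,[0,0,0],0],[1,[0,0,0],0],[1,[0,0,0],0],[1,[0,0,0],0],[1,[0,0,0],0],[1,[0,0,0],0]])

```text
clock: 20.75
eef_pos: [0.5038, -0.2637, 0.0552]
ee_rot: [0.001, 0.689, 0.725, -0.001]
wrist_force: [0.5, -8.0, 0.7]
opening: 0.0074
```

```bash
python3 st.py
```

```text
[ 0.5038 -0.2637  0.0552] [ 0.5073 -8.0443  0.6628] 0.007440379199626338
handle {'centre': [248.6, 343.1], 'confidence': 0.76} [0.5172 0.0057 0.066 ]
[[ 0.4656 -0.0339  0.0621]
 [ 0.5159 -0.0009  0.0705]
 [ 0.5688  0.0084  0.0793]]
dowel rows 221 400
```

play_rows(targets=[[1,[-3,0,0],0],[1,[-8,0,0],0],[1,[-14,0,0],0],[1,[-20,0,0],0],[1,[-26,0,0],0],[1,[-32,0,0],0],[1,[-38,0,0],0],[1,[-45,0,0],0],[1,[-50,0,0],0],[1,[-50,0,0],0]])

```text
clock: 22.25
eef_pos: [0.5062, -0.3124, 0.0547]
ee_rot: [0.0, 0.689, 0.725, -0.0]
wrist_force: [-1.2, -0.4, 0.3]
opening: 0.0072
```

```bash
python3 st.py; python3 grip.py w5
```

```text
[ 0.5062 -0.3124  0.0547] [-1.2046 -0.4485  0.2583] 0.007242755049361931
handle {'centre': [246.5, 343.8], 'confidence': 0.58} [0.5221 0.0039 0.066 ]
[[ 0.466  -0.0318  0.063 ]
 [ 0.5134 -0.0008  0.0706]
 [ 0.5683  0.0083  0.0787]]
[ 0.5064 -0.3115  0.0546] [-0.0992  0.5344  0.7312  1.7698 -0.4168  0.9984  0.846 ] 0.006861642106844636 [ 0.9409  0.2548 -0.4054]
0.72 5349
x -38.4 y -1.1 z 4.1 n 508
x -24.4 y -0.7 z 4.0 n 488
x -10.1 y -1.2 z 3.8 n 436
x 5.0 y -1.2 z 3.8 n 473
x 19.1 y -1.2 z 4.2 n 747
x 33.7 y -1.2 z 4.2 n 819
x 47.9 y -0.8 z 4.2 n 904
x 62.4 y -1.2 z 4.2 n 956
xrange -0.04575600856825643 0.06946339689416225
```

play_rows(targets=[[1,[0,0,-55],0],[1,[0,0,-105],0],[1,[10,0,-125],0],[1,[60,-5,-125],-0.15],[1,[115,-12,-125],-0.33],[1,[170,-19,-125],-0.51],[1,[230,-26,-125],-0.69],[1,[290,-32,-125],-0.87],[1,[350,-38,-125],-1.05],[1,[410,-44,-125],-1.23]])

```text
clock: 23.85
eef_pos: [0.4399, 0.0975, 0.1795]
ee_rot: [-0.0, 0.141, 0.99, 0.0]
wrist_force: [1.4, 0.0, -0.2]
opening: 0.0072
```

```bash
python3 - <<'E'
from h import *
np.set_printoptions(precision=4,suppress=True)
o=get_obs(); Rm=rot(o["ee_rot"]); print(o["eef_pos"])
yaw=np.arctan2(Rm[1,0],Rm[0,0]); print("roll to 189.5deg",-(np.radians(189.5)-yaw+np.pi)%(2*np.pi)-np.pi, np.degrees(yaw))
print("tool", 1e3*Rm.T@(np.array([.42,.255,.016])-o["eef_pos"]))
E
```

```text
[0.4399 0.0975 0.1795]
roll to 189.5deg -0.4479077670159972 163.83677533885438
tool [ 62.9198 145.6426 163.5468]
```

play_rows(targets=[[1,[20,50,10],-0.15],[1,[40,100,30],-0.3],[1,[62,145,70],-0.45],[1,[62,145,110],-0.45],[1,[62,145,140],-0.45],[1,[62,145,155],-0.45],[1,[62,145,160],-0.45],[1,[62,145,160],-0.45],[1,[62,145,160],-0.45],[1,[62,145,160],-0.45]])

```text
clock: 25.1
eef_pos: [0.4234, 0.2523, 0.0204]
ee_rot: [0.001, -0.08, 0.997, 0.0]
wrist_force: [0.2, -0.3, 0.7]
opening: 0.0069
```

play_rows(targets=[[1,[0,0,2],0],[1,[0,0,4],0],[1,[0,0,4.3],0],[1,[0,0,4.3],0],[0.6,[0,0,4.3],0],[0.4,[0,0,4.3],0],[0.4,[0,0,4.3],0],[0.4,[0,0,-20],0],[0.4,[0,0,-60],0],[0.4,[0,0,-110],0]])

```text
clock: 26.35
eef_pos: [0.4223, 0.2515, 0.1303]
ee_rot: [-0.001, -0.08, 0.997, -0.001]
wrist_force: [0.7, 0.4, 0.5]
opening: 0.0253
```

```bash
sed -i 's/"w1"/"w6"/' dw.py; python3 dw.py; python3 - <<'E'
from h import *
np.set_printoptions(precision=4,suppress=True)
o=get_obs(); Rm=rot(o["ee_rot"]); print(o["eef_pos"],o["opening"],o["q"][6])
yaw=np.arctan2(Rm[1,0],Rm[0,0]); print("yaw",np.degrees(yaw))
for n in ("top","side"):
    p=shot(n)
    for m in nets.tip_of(p,"drawer_handle")[:1]: print(n,m["confidence"],at_z(p,m["centre"],.066))
    if n=="top":
        m=nets.trace(p,"drawer")[0]["mask"]; c=cloud(p,m); c=c[(c[:,2]>.06)&(c[:,2]<.08)]
        k=c[:,1]>np.percentile(c[:,1],98)-.008; print("bar",c[k].min(0),c[k].max(0),np.median(c[k],0))
print("to handle tool",1e3*Rm.T@(np.array([.517,.004,.066])-o["eef_pos"]))
E
```

```text
[0.4223 0.2515 0.1303] [-0.9131  0.1356  0.3043  1.9565 -0.0462  1.0579  1.1433]
0.86 2523
dowel [0.4225 0.2517] [0.986  0.1668] 0.14047196277998222 tool shift [-0.0002  0.0002 -0.    ] dir in tool [-1.      0.0064 -0.0015]
[[ 0.0005  0.9661  0.258   0.0662]
 [ 1.     -0.0007  0.0004 -0.0003]
 [ 0.0006  0.258  -0.9661 -0.1319]
 [ 0.      0.      0.      1.    ]]
[0.4254 0.2535 0.1346] 0.025539042193295388 1.1434985175546382
yaw -170.7811105596256
top 0.95 [0.5212 0.0046 0.066 ]Traceback (most recent call last):
  File "<stdin>", line 9, in <module>
IndexError: list index out of range
```

View pics/w6.png

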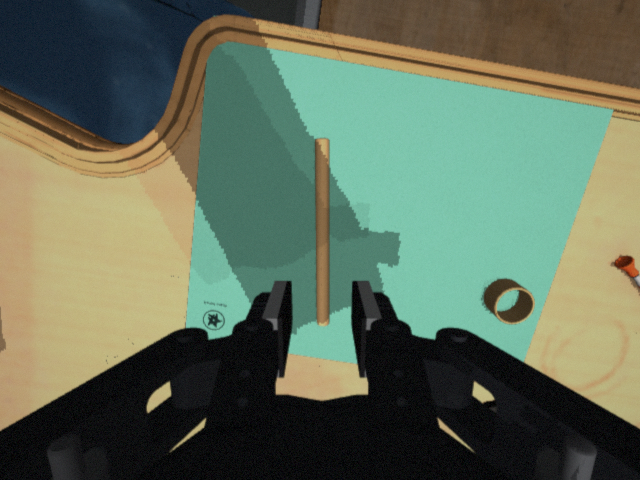

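The dowel lies flat on the mat (col 323, rows 138–325), released, and the ring has not moved. Next is the handle.

play_rows(targets=[[0.4,[-5,-20,-5],0.05],[0.4,[-15,-65,-5],0.11],[0.4,[-25,-120,-5],0.11],[0.4,[-35,-175,-5],0.11],[0.4,[-45,-230,-5],0.11],[0.4,[-51,-259,-5],0.11],[0.4,[-51,-259,-5],0.11],[0.4,[-51,-259,-5],0.11],[0.4,[-51,-259,-5],0.11],[0.4,[-51,-259,-5],0.11]])

```text
clock: 27.85
eef_pos: [0.5147, 0.0053, 0.1346]
ee_rot: [-0.0, -0.026, 1.0, 0.0]
wrist_force: [0.7, 0.8, 0.6]
opening: 0.0256
```

```bash
python3 - <<'E'
from h import *
np.set_printoptions(precision=4,suppress=True)
o=get_obs(); Rm=rot(o["ee_rot"]); print(o["eef_pos"],o["opening"],Rm[:,0])
p=shot("wrist"); save(p,"w7")
H,W=p["depth"].shape
c=cloud(p,np.ones((H,W),bool)); t=(Rm.T@(c-o["eef_pos"]).T).T*1e3; wz=c[:,2]
for m in nets.tip_of(p,"drawer_handle")[:1]: print(m,at_z(p,m["centre"],.066),1e3*Rm.T@(at_z(p,m["centre"],.066)-o["eef_pos"]))
k=(abs(wz-.069)<.004)&(abs(t[:,0]-25)<10)&(abs(t[:,1])<60); print(k.sum(),np.percentile(t[k],[1,50,99],axis=0))
k=(abs(wz-.069)<.004)&(abs(t[:,1])<40); print("bar x ext",np.percentile(t[k],[1,50,99],axis=0))
E
```

```text
[0.5147 0.0053 0.1346] 0.025642688758812007 [-0.9986 -0.0525  0.0002]
{'centre': [259.8, 320.3], 'confidence': 0.9} [0.5141 0.0042 0.066 ] [ 0.6041 -1.0856 68.6141]
1236 [[ 15.4253 -34.037   61.9194]
 [ 29.771   -7.3185  64.1034]
 [ 34.9376   2.7179  68.2218]]
bar x ext [[-40.5863 -34.0662  61.9264]
 [ 15.0517  -4.6805  64.2412]
 [ 61.7157   2.8469  68.7631]]
```

View pics/w7.png

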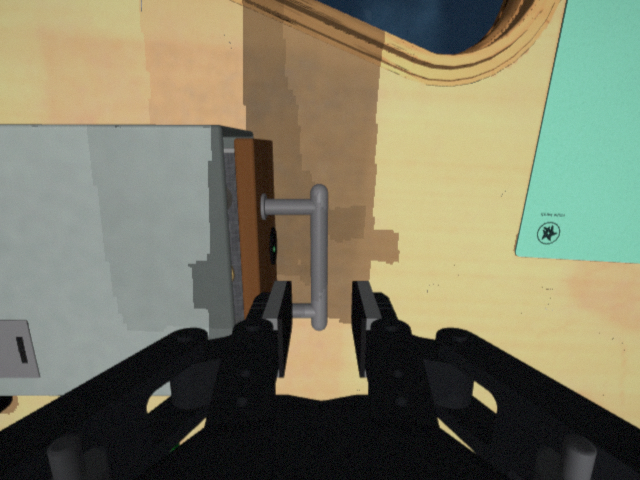

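The wrist view shows the handle bar at col 320, rows 187–328, midway between the fingers, with the drawer front at col ~260. I descend and grip it.

play_rows(targets=[[0.4,[0,-1,30],0],[0.4,[0,-1,55],0],[0.4,[0,-1,70],0],[0.4,[0,-1,76],0],[0.4,[0,-1,76],0],[0.7,[0,-1,76],0],[1,[0,-1,76],0],[1,[0,-1,76],0],[1,[0,-1,76],0],[1,[0,-1,76],0]])

```text
clock: 29.2
eef_pos: [0.5155, 0.0038, 0.0595]
ee_rot: [0.001, -0.026, 1.0, 0.0]
wrist_force: [-1.8, 0.9, 6.5]
opening: 0.008
```

play_rows(targets=[[1,[0,2,0],0],[1,[0,7,0],0],[1,[0,13,0],0],[1,[0,19,0],0],[1,[0,25,0],0],[1,[0,31,0],0],[1,[0,37,0],0],[1,[0,43,0],0],[1,[0,49,0],0],[1,[0,55,0],0]])

```text
clock: 30.45
eef_pos: [0.5128, 0.0567, 0.0595]
ee_rot: [0.001, -0.025, 1.0, -0.001]
wrist_force: [-0.8, -7.8, 6.7]
opening: 0.0076
```

play_rows(targets=[[1,[0,4,0],0],[1,[0,7,0],0],[1,[0,10,0],0],[1,[0,12,0],0],[1,[0,13,0],0],[1,[0,13,0],0],[1,[0,13,0],0],[1,[0,13,0],0],[1,[0,13,0],0],[1,[0,13,0],0]])

```text
clock: 31.7
eef_pos: [0.5121, 0.0712, 0.0595]
ee_rot: [0.001, -0.025, 1.0, 0.0]
wrist_force: [-0.3, -1.4, 5.8]
opening: 0.0079
```

play_rows(targets=[[1,[0,1,0],0],[1,[0,2,0],0],[1,[0,3,0],0],[1,[0,4,0],0],[1,[0,4,0],0],[1,[0,4,0],0],[1,[0,4,0],0],[1,[0,4,0],0],[1,[0,4,0],0],[1,[0,4,0],0]])

```text
clock: 32.95
eef_pos: [0.512, 0.0719, 0.0594]
ee_rot: [0.001, -0.024, 1.0, -0.002]
wrist_force: [1.1, -11.9, 7.3]
opening: 0.0076
```

At the end stop: 12 N and no further travel. I release and rise straight up.

play_rows(targets=[[1,[0,-2,0],0],[0.6,[0,-3,0],0],[0.4,[0,-3,0],0],[0.4,[0,-3,0],0],[0.4,[0,-3,0],0],[0.4,[0,-3,-20],0],[0.4,[0,-3,-60],0],[0.4,[0,-3,-110],0],[0.4,[0,-3,-150],0],[0.4,[0,-3,-150],0]])

```text
clock: 34.2
eef_pos: [0.513, 0.0728, 0.2117]
ee_rot: [0.003, -0.026, 1.0, 0.001]
wrist_force: [0.1, 0.9, -1.3]
opening: 0.0259
```

```bash
python3 - <<'E'
from h import *
np.set_printoptions(precision=4,suppress=True)
o=get_obs(); print(o["eef_pos"],o["opening"],o["wrist_force"])
w=shot("wrist"); save(w,"w8")
for m in nets.tip_of(w,"drawer_handle")[:1]: print("wrist handle",m["confidence"],at_z(w,m["centre"],.066))
t=shot("top"); save(t,"t8",(120,360,150,510,2))
for n,z in (("drawer_handle",.066),("dowel",.007),("cup",0),("loupe",0),("ring_blank",.002)):
    for m in nets.tip_of(t,n)[:1]: print(n,m["confidence"],at_z(t,m["centre"],z))
E
```

```text
[0.513  0.0728 0.2117] 0.025867295854648892 [ 0.0813  0.9364 -1.3036]
wrist handle 0.64 [0.5108 0.0739 0.066 ]
dowel 0.79 [0.4292 0.2491 0.007 ]
cup 0.56 [ 0.6914 -0.1761  0.    ]
loupe 0.56 [ 0.6807 -0.2735  0.    ]
ring_blank 0.47 [0.4427 0.398  0.002 ]
```

View pics/t8.png

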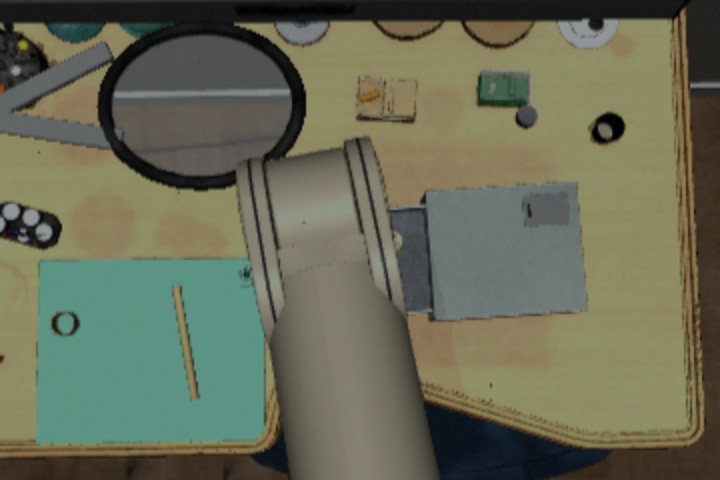

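The picture shows the drawer standing open at (400–430, 205–315). The dowel is flat on the mat and the ring, cup and loupe are in place.

```bash
python3 -c "
from cell import manip,get_obs
print(get_obs()['wrist_force']); print(manip.hand_in())"
```

```text
[ 0.240055    0.73786952 -0.22772224]
the job is handed in; nothing more can be done
None
```

I got the drawer fully open and handed the job in at about 34 s of the 72 s allowed. The hand-in gives no verdict, so what follows is from my own readings.

- **Latch:** I passed the dowel through the release hole and pressed the latch at about 8 N, well under the 20 N limit. I kept it pressed for over a second after the drawer had sprung out.
- **Drawer:** After drawing the dowel out, I pulled the handle until it met its end stop at about 12 N. The handle ended about 85 mm from where it started. The drawer may have stood up to 8 mm out before that, so the true opening is 85 to 90 mm against the 80 mm needed.
- **Dowel:** It lies flat on the mat, close to where it was at the start.
- **Bystanders and gripper:** The last top picture shows the ring, cup and loupe standing where they were. The gripper is clear, with the wrist force close to zero.

Two readings did not agree with expectation:

- **Finger opening:** It showed about 7 mm on the 10 mm dowel and 8 mm on the 10 mm bar. The pictures showed the dowel held level and not slipping.
- **Handle position:** In the last top picture the arm hid the handle, so its final position comes from the wrist camera alone, at moderate confidence (0.64). It agrees with the TCP position when I released the handle.

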